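# Scrape brass offcuts off the watchmaker's plate

### The job

Pick up the blue scraper block by its wooden handle and wipe the two brass offcuts off the black bench plate into the aluminium catch tray along its side. Do not touch the offcuts with the fingers. Afterwards stand the scraper upright on the bench, clear of the plate and tray, and let go.

Things in the scene. Friction and masses are not known exactly. Their poses are not given: they have to be found in the camera images.
- plate: Fixed black slab, 130 (x) by 180 mm (y), flat top 34 mm above the bench; origin at the centre of its underside, z up. An aluminium catch tray adjoins its +y edge (y = 90 mm) with no lip between: floor from y = 90 to 174, x = -65 to 65 mm, 8 mm above the bench; 4 mm walls on the other three sides, level with the slab's top. Place varies; yaw within 0.4 rad: the tray side looks roughly to world +y.
- scraper: Loose scraper, 0.09-0.18 kg, upright on the bench: blue base 110 long (x), 30 thick (y), 24 mm high; on it a pale wooden handle 64 long (x), 22 mm thick (y), up to 74 mm above the underside; grip it across y. Both centred on the origin, at the underside's centre; z up. Either long flat face of the base can push. Its place among bystanders varies; long side within 0.5 rad of world x at the start.
- chip_l: Loose L-shaped brass offcut, 18 by 16 mm and 7 mm high, 12 g, lying flat on the black plate; origin on its underside about the middle of the L; z up.
- chip_round: Loose round brass offcut, a disc 16 mm in diameter and 7 mm high, 12 g, lying flat on the black plate; origin at the centre of its underside; z up. Both offcuts start within 40 mm of the plate's centre line (own x = 0) and between own y = -20 and +45 mm.

How it is judged:
On the way, in this order (a step that is already met when the one before it is completed fails the run):
1. the scraper is brought upright down onto the plate (base within 5 mm of its top) (z of scraper in the frame of plate between 0.03 and 0.039 m and x of scraper in the frame of plate between -0.09 and 0.09 m and y of scraper in the frame of plate between -0.11 and 0.1 m and angle between scraper's own z axis and vertical below 0.26 rad), for 0.1 s.
2. both offcuts are in the catch tray (z of chip_l in the frame of plate between 0.002 and 0.028 m and y of chip_l in the frame of plate between 0.088 and 0.176 m and x of chip_l in the frame of plate between -0.068 and 0.068 m and z of chip_round in the frame of plate between 0.002 and 0.028 m and y of chip_round in the frame of plate between 0.088 and 0.176 m and x of chip_round in the frame of plate between -0.068 and 0.068 m), for 0.1 s.
At the end, for the whole second after the job is handed in: Both offcuts lie at rest inside the catch tray, below the plate's top; the scraper stands upright (within 10 degrees) and at rest on the bench itself (underside within 5 mm of it), not on the plate or in the tray (all of step 2 and height (world z) of scraper between -0.004 and 0.005 m and angle between scraper's own z axis and vertical below 0.175 rad and linear speed of scraper below 0.02 m/s and linear speed of each of chip_l, chip_round below 0.03 m/s); the robot touches nothing.
It fails at once if the fingers touch an offcut (contact force between the fingers and chip_l above 0.3 N or contact force between the fingers and chip_round above 0.3 N).
It also fails if it takes over 51 s, if anything falls off the work surface, if the arm or the gripper's body presses on something with over 40 N, if the wrist force passes 120 N, or if a joint passes its speed limit or range.

### The arm

A 7-joint arm with a two-finger parallel gripper is mounted at the origin on the work surface. World frame = base frame: x ahead of the robot, y to its left, z up, the work surface at z = 0. Lengths are in m, angles in rad, forces in N, time in s.
With the tool pointing down it reaches from about 0.425 to 0.875 m from the base axis. Payload 4.7 kg.
Tool frame: the origin (TCP) lies at the centre of the arm's flange, where the gripper is bolted on; the fingertips stand 182 mm ahead of it and the grasp point (between the pads) lies ahead of it (ctrl.hold_point_z is the z of the grasp point in the tool frame, in m); z points along the fingers, y is the direction in which the jaws open and shut (so a half turn about z gives the same grasp; the last joint's range is limited). The gripper opens to 87 mm and grips with 3 to 60 N. Pads are 19 mm wide; open, the fingers measure 117 mm over their backs; the gripper's body (75 mm by 190 mm) begins 51 mm behind the grasp point.
Start: joints at [-1.125, 0.321, -0.07, 1.45, 0.023, 1.371, -0.057], TCP at [0.272, 0.59, 0.405] pointing down, gripper open.
Joint ranges: [-2.86, 2.86], [-0.3, 2.09], [-1.38, 1.24], [0.06, 2.45], [-1.56, 4.7], [0.09, 2.05], [-2.69, 2.69]. Speed limits (rad/s): [2.57, 2.57, 3.14, 3.14, 3.14, 3.14, 3.14].

### API

Orientations are given as a rotation vector (axis times angle).
In Python, from bench import get_state, imaging, workorder, ctrl gives the robot as it stands.
- The arm moves only by the tool step_arm, never from a script. Its argument "increments" is a list of rows, each an object of numbers: "claw": the opening, from 0 (shut) to 1 (fully open); "tx", "ty", "tz": the shift along the tool's x, y, z in m; "spin": the turn about the tool's z in degrees. A call has 1 to 8 rows; each row is the pose to reach, as a shift and turn from the pose commanded when the call began, along the tool's axes at that moment; what a row does not reach only later rows make up. A row lasts 1/12 s, in which the tool goes at most 41.7 mm and 7.16 degrees, less where a joint would pass 70% of its speed; a pose out of reach is approached as far as the arm can. A call with a gripper value outside its range is refused whole. The fingers move at their own pace and stop on an object; "force" is the grip in N (left out, the last holds). Time passes only in rows, so rows that repeat a pose let the fingers close. It gives the time, the measured TCP pose, the force and the opening at its end, in the units of the state.
- get_state(): the state, without advancing time (a new reading comes with each control period).
- imaging.get_image(name): name is "scene" or "top" or "wrist"; returns the picture (480x640x3 uint8, blue, green, red); there is no depth.
- imaging.camera_params(name): a dict with "intrinsics" (3x3 intrinsics, pixels), "distortion" ([k1, k2, p1, p2, k3] as OpenCV has them; the pictures are not rectified), "camera_from_world" (4x4, takes a point from world to camera coordinates). Camera axes: x right, y down, z forward; pixel columns grow to the right and rows downward; lengths in m; the calibration is good to about 2 mm. A picture is of the moment at which its call begins: read the wrist's pose just before it. camera_params takes no time and is no camera call; for the wrist camera it gives the pose at the moment of the call.
- workorder.close_job(): hands the job in, once; it reports no verdict.
The state is a dict: "time": time; "joint_positions": joint angles; "qd": joint speeds; "joint_torque": joint torques, N m; "position": TCP position; "tool_rot": TCP orientation; "ft_force": force on the tool from outside, world axes, zero at the start; "torque": the same for the moment, N m; "grip_width": opening from 0.0 (shut) to 1.0 (fully open).
Only numpy, scipy, OpenCV 4.12 (cv2) and the standard library are available. Lean on these libraries where they do the work, as an engineer would, in place of code of your own. Each camera call takes 0.05 s, during which the arm holds its last target. There are 200 camera calls.

## Working session

There is one attempt and no reset: what is moved stays moved. The work goes in short steps, Python scripts to look and compute and a tool call to move; the robot and the scene stay as the last step left them, time stands still between calls to the robot, and variables do not carry over. Pictures are saved under pics/ and viewed, on a budget of 10 in all, crops included, one or two more only if the job needs it, and the job is handed in when it is done.

Besides the shell and the picture viewer there is one more tool, called after "Call:" by a JSON object that holds its "api" and its "payload", one argument or row to a line. step_arm: Moves the arm, as the interface text tells. Its arguments: {"type":"object","properties":{"increments":{"type":"array"},"force":{"type":"number"}},"required":["increments"]}

```bash
mkdir -p pics
cat > h.py <<'E'
import numpy as np, cv2
from bench import get_state, imaging, workorder, ctrl
def unproj(name,px,z,P=None):
    P=P or imaging.camera_params(name)
    K=np.array(P["intrinsics"]);D=np.array(P["distortion"]);T=np.array(P["camera_from_world"])
    u=cv2.undistortPoints(np.array(px,float).reshape(-1,1,2),K,D).reshape(-1,2)
    R,t=T[:3,:3],T[:3,3];c=-R.T@t
    z=np.broadcast_to(z,len(u));out=[]
    for a,zz in zip(u,z):
        d=R.T@np.array([a[0],a[1],1]);out.append(c+d*(zz-c[2])/d[2])
    return np.array(out)
def proj(name,X):
    P=imaging.camera_params(name);T=np.array(P["camera_from_world"])
    return cv2.projectPoints(np.array(X,float).reshape(-1,3),cv2.Rodrigues(T[:3,:3])[0],T[:3,3],np.array(P["intrinsics"]),np.array(P["distortion"]))[0].reshape(-1,2)
E
python3 - <<'E'
from h import *
s=get_state();print({k:np.round(v,3) for k,v in s.items()},ctrl.hold_point_z)
for n in("top","scene"):cv2.imwrite(f"pics/{n}0.png",imaging.get_image(n))
E
```

```text
{'time': np.float64(0.0), 'joint_positions': array([-1.125,  0.322, -0.07 ,  1.452,  0.023,  1.371, -0.057]), 'qd': array([-0.001, -0.001,  0.002, -0.   , -0.001, -0.001, -0.   ]), 'joint_torque': array([ 1.0000e-03, -4.9131e+01, -4.0300e-01, -3.1252e+01, -6.4000e-02,
        4.4000e-02,  0.0000e+00]), 'position': array([0.272, 0.59 , 0.404]), 'tool_rot': array([-6.730e-01, -3.068e+00,  3.000e-03]), 'ft_force': array([-0.271, -0.032, -0.147]), 'torque': array([-0.012,  0.001, -0.021]), 'grip_width': np.float64(1.002)} 0.1635
```

View pics/top0.png

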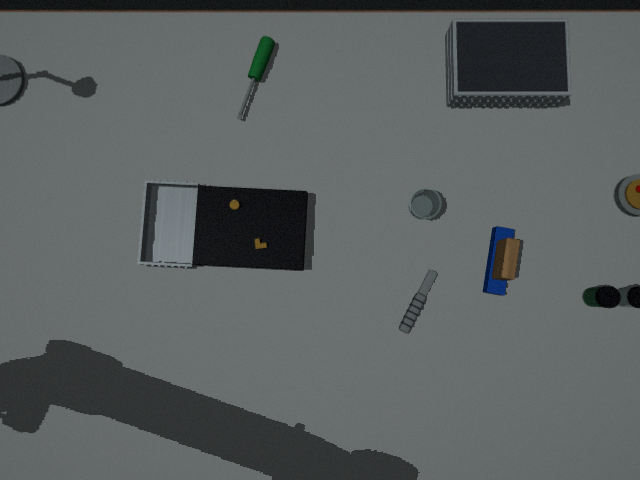

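View pics/scene0.png

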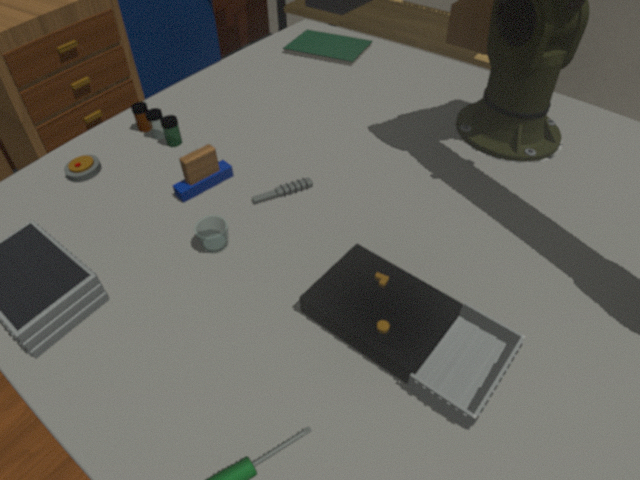

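The top view shows the plate with slab corners near (196,185), (307,191), (304,270), (194,267), the tray to its left (world +y), the disc at (234,204) and the L at (260,244). The scraper is near (503,261). The scene view agrees. I'll enlarge both areas next.

Run:
```python
import cv2,numpy as np
a=cv2.imread("pics/top0.png")
A=cv2.resize(a[170:280,130:320],None,fx=4,fy=4,interpolation=cv2.INTER_CUBIC) #760x440
B=cv2.resize(a[220:300,475:530],None,fx=7,fy=7,interpolation=cv2.INTER_CUBIC)
cv2.imwrite("pics/a.png",np.clip(A*1.5,0,255).astype(np.uint8));cv2.imwrite("pics/b.png",np.clip(B*1.3,0,255).astype(np.uint8))
```

```text
(no output)
```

View pics/a.png

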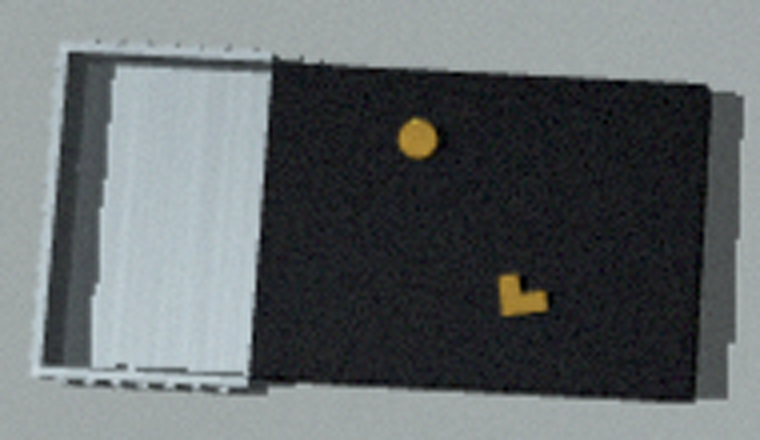

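View pics/b.png

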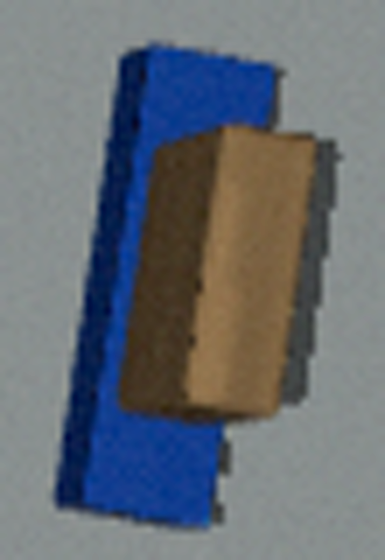

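The plate crop gives slab corners (273,60), (710,87), (695,402), (248,385), the disc top at (417,138) and the L around (520,296). The scraper crop gives handle-top corners (224,125), (318,138), (278,415), (188,400) and base-top corners (150,45), (280,65), (212,525), (82,505).

Run:
```python
from h import *
A=lambda p:np.array(p,float)/4+[130,170]-.375
B=lambda p:np.array(p,float)/7+[475,220]-.43
s=unproj("top",A([(273,60),(710,87),(695,402),(248,385)]),.034)
print(s.round(4)); c=s.mean(0); v=(s[0]+s[3]-s[1]-s[2])/2; u=(s[0]+s[1]-s[2]-s[3])/2
print("len",np.linalg.norm(v),np.linalg.norm(u)); print("c",c,"yaw",np.arctan2(-v[0],v[1]),np.arctan2(u[1],u[0]))
yaw=np.arctan2(-v[0],v[1]);R=np.array([[np.cos(yaw),-np.sin(yaw)],[np.sin(yaw),np.cos(yaw)]])
k=unproj("top",A([(417,138),(520,296),(500,318),(547,310),(508,275)]),.041);print("chips in plate",((k-c)[:,:2]@R).round(4))
for z,p in((.074,[(224,125),(318,138),(278,415),(188,400)]),(.024,[(150,45),(280,65),(212,525),(82,505)])):
    s=unproj("top",B(p),z);u=(s[0]+s[1]-s[2]-s[3])/2;print("scr",s.mean(0).round(4),np.linalg.norm(u),np.linalg.norm(s[0]-s[1]),np.arctan2(u[1],u[0]))
st=get_state();from scipy.spatial.transform import Rotation as Ro
print(Ro.from_rotvec(st["tool_rot"]).as_matrix().round(3))
```

```text
[[ 0.6317  0.1119  0.034 ]
 [ 0.6208 -0.0675  0.034 ]
 [ 0.4918 -0.0621  0.034 ]
 [ 0.4982  0.1186  0.034 ]]
len 0.1803101782584425 0.13136036171511156
c [0.56062781 0.02522177 0.034     ] yaw -0.048016895396028 -0.04601656835150676
chips in plate [[ 0.0363  0.0276]
 [-0.0258 -0.0181]
 [-0.0351 -0.0107]
 [-0.0309 -0.0293]
 [-0.0176 -0.0128]]
scr [ 0.5095 -0.3828  0.074 ] 0.06177850619433318 0.020812452123884086 -0.1688352324715715
scr [ 0.5095 -0.3834  0.024 ] 0.10914803986652613 0.030622981014747325 -0.17687101621435405
[[-0.908  0.418 -0.001]
 [ 0.418  0.908 -0.002]
 [-0.    -0.002 -1.   ]]
```

Measured dimensions match the given ones. Plate: centre (0.561, 0.025), yaw -2.7°. Scraper: (0.5095, -0.383), yaw -9.9°. Moving now.

Call:
{"api": "step_arm", "payload": {
  "increments": [
    {"tx": -0.03,"ty": -0.015,"tz": 0,"spin": -2,"claw": 1},
    {"tx": -0.066,"ty": -0.033,"tz": 0.01,"spin": -4,"claw": 1},
    {"tx": -0.103,"ty": -0.051,"tz": 0.02,"spin": -7,"claw": 1},
    {"tx": -0.139,"ty": -0.069,"tz": 0.03,"spin": -10,"claw": 1},
    {"tx": -0.175,"ty": -0.087,"tz": 0.04,"spin": -13,"claw": 1},
    {"tx": -0.211,"ty": -0.105,"tz": 0.04,"spin": -14.8,"claw": 1},
    {"tx": -0.247,"ty": -0.123,"tz": 0.04,"spin": -14.8,"claw": 1},
    {"tx": -0.283,"ty": -0.141,"tz": 0.04,"spin": -14.8,"claw": 1}
  ]
}}

```text
time: 0.77
position: [0.4708, 0.3419, 0.3642]
tool_rot: [-0.272, -3.129, 0.001]
ft_force: [0.4, 0.7, 0.9]
grip_width: 0.998
```

Call:
{"api": "step_arm", "payload": {
  "increments": [
    {"tx": -0.014,"ty": -0.038},
    {"tx": -0.028,"ty": -0.077},
    {"tx": -0.042,"ty": -0.115},
    {"tx": -0.056,"ty": -0.153},
    {"tx": -0.07,"ty": -0.192},
    {"tx": -0.084,"ty": -0.23},
    {"tx": -0.098,"ty": -0.268},
    {"tx": -0.114,"ty": -0.307}
  ]
}}

```text
invalid input at $.increments[0]: expected keys claw, tx, ty, tz, spin
```

Call:
{"api": "step_arm", "payload": {
  "increments": [
    {"tx": 0,"ty": -0.04},
    {"tx": 0,"ty": -0.08},
    {"tx": 0,"ty": -0.12},
    {"tx": 0,"ty": -0.16},
    {"tx": 0,"ty": -0.2},
    {"tx": 0,"ty": -0.235},
    {"tx": 0,"ty": -0.265},
    {"tx": 0,"ty": -0.285}
  ]
}}

```text
invalid input at $.increments[0]: expected keys claw, tx, ty, tz, spin
```

Call:
{"api": "step_arm", "payload": {
  "increments": [
    {"tx": -0.014,"ty": -0.038,"tz": 0,"spin": 0,"claw": 1},
    {"tx": -0.028,"ty": -0.077,"tz": 0,"spin": 0,"claw": 1},
    {"tx": -0.042,"ty": -0.115,"tz": 0,"spin": 0,"claw": 1},
    {"tx": -0.056,"ty": -0.153,"tz": 0,"spin": 0,"claw": 1},
    {"tx": -0.07,"ty": -0.192,"tz": 0,"spin": 0,"claw": 1},
    {"tx": -0.084,"ty": -0.23,"tz": 0,"spin": 0,"claw": 1},
    {"tx": -0.098,"ty": -0.268,"tz": 0,"spin": 0,"claw": 1},
    {"tx": -0.114,"ty": -0.307,"tz": 0,"spin": 0,"claw": 1}
  ]
}}

```text
time: 1.43
position: [0.5288, 0.0204, 0.3646]
tool_rot: [-0.271, -3.129, -0.001]
ft_force: [1.6, 0.0, 0.6]
grip_width: 1.0
```

Call:
{"api": "step_arm", "payload": {
  "increments": [
    {"tx": 0,"ty": -0.04,"tz": 0,"spin": 0,"claw": 1},
    {"tx": 0,"ty": -0.08,"tz": 0,"spin": 0,"claw": 1},
    {"tx": 0,"ty": -0.12,"tz": 0,"spin": 0,"claw": 1},
    {"tx": 0,"ty": -0.16,"tz": 0,"spin": 0,"claw": 1},
    {"tx": 0,"ty": -0.2,"tz": 0,"spin": 0,"claw": 1},
    {"tx": 0,"ty": -0.235,"tz": 0,"spin": 0,"claw": 1},
    {"tx": 0,"ty": -0.265,"tz": 0,"spin": 0,"claw": 1},
    {"tx": 0,"ty": -0.285,"tz": 0,"spin": 0,"claw": 1}
  ]
}}

```text
time: 2.1
position: [0.4784, -0.2621, 0.3647]
tool_rot: [-0.279, -3.129, 0.002]
ft_force: [0.2, -0.3, 0.4]
grip_width: 1.002
```

Call:
{"api": "step_arm", "payload": {
  "increments": [
    {"tx": -0.015,"ty": -0.03,"tz": 0.01,"spin": 0,"claw": 1},
    {"tx": -0.03,"ty": -0.06,"tz": 0.025,"spin": 0,"claw": 1},
    {"tx": -0.042,"ty": -0.09,"tz": 0.04,"spin": 0,"claw": 1},
    {"tx": -0.051,"ty": -0.108,"tz": 0.05,"spin": 0,"claw": 1},
    {"tx": -0.0515,"ty": -0.114,"tz": 0.06,"spin": 0,"claw": 1},
    {"tx": -0.0515,"ty": -0.114,"tz": 0.06,"spin": 0,"claw": 1}
  ]
}}

```text
time: 2.6
position: [0.5097, -0.3807, 0.3017]
tool_rot: [-0.276, -3.124, -0.001]
ft_force: [-0.5, 0.3, -0.4]
grip_width: 0.997
```

Run:
```python
from h import *
s=get_state();print(s["position"],s["tool_rot"])
cv2.imwrite("pics/w1.png",imaging.get_image("wrist"))
c=[.5095,-.383];y=-.173;R=np.array([[np.cos(y),-np.sin(y)],[np.sin(y),np.cos(y)]])
for a,b,z in((.055,.015,.024),(.032,.011,.074)):
  q=np.array([(a,b),(a,-b),(-a,-b),(-a,b)])@R.T+c
  print(proj("wrist",np.c_[q,[z]*4]).round(1).tolist())
```

```text
[ 0.50971189 -0.38066508  0.30171614] [-2.76214134e-01 -3.12419434e+00 -1.30313889e-03]
[[340.0, 318.2], [299.7, 318.3], [296.6, 167.6], [341.2, 167.4]]
[[336.9, 318.9], [300.3, 318.9], [298.1, 213.4], [337.5, 213.3]]
```

View pics/w1.png

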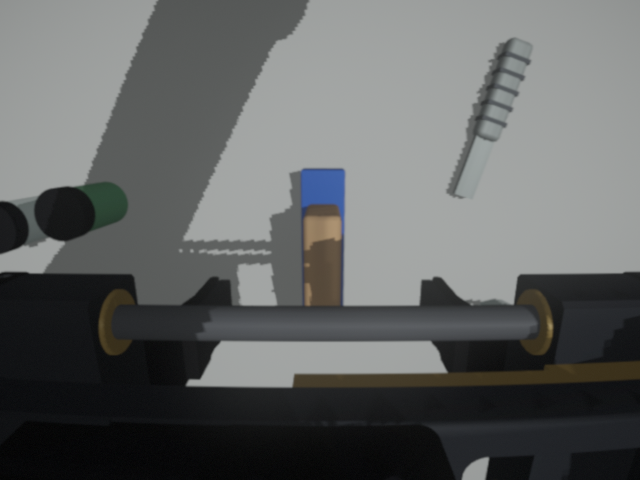

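The wrist view shows the scraper base end at (303–344,169) and the handle at 302–342. That is about 4 px (3 mm) to +y of the estimate, so the gripper is already centred. Descending and gripping.

Call:
{"api": "step_arm", "payload": {
  "increments": [
    {"tx": 0,"ty": 0.001,"tz": 0.025,"spin": 0,"claw": 1},
    {"tx": 0,"ty": 0.001,"tz": 0.05,"spin": 0,"claw": 1},
    {"tx": 0,"ty": 0.001,"tz": 0.07,"spin": 0,"claw": 1},
    {"tx": 0,"ty": 0.001,"tz": 0.082,"spin": 0,"claw": 1},
    {"tx": 0,"ty": 0.001,"tz": 0.087,"spin": 0,"claw": 1},
    {"tx": 0,"ty": 0.001,"tz": 0.087,"spin": 0,"claw": 1},
    {"tx": 0,"ty": 0.001,"tz": 0.087,"spin": 0,"claw": 1}
  ]
}}

```text
time: 3.23
position: [0.5118, -0.3784, 0.219]
tool_rot: [0.271, 3.128, -0.0]
ft_force: [-0.6, -0.4, 0.2]
grip_width: 0.998
```

Call:
{"api": "step_arm", "payload": {
  "increments": [
    {"tx": 0,"ty": 0,"tz": 0,"spin": 0,"claw": 0.1},
    {"tx": 0,"ty": 0,"tz": 0,"spin": 0,"claw": 0.1},
    {"tx": 0,"ty": 0,"tz": 0,"spin": 0,"claw": 0.1},
    {"tx": 0,"ty": 0,"tz": 0,"spin": 0,"claw": 0.1},
    {"tx": 0,"ty": 0,"tz": 0,"spin": 0,"claw": 0.1},
    {"tx": 0,"ty": 0,"tz": 0,"spin": 0,"claw": 0.1},
    {"tx": 0,"ty": 0,"tz": 0,"spin": 0,"claw": 0.1},
    {"tx": 0,"ty": 0,"tz": 0,"spin": 0,"claw": 0.1}
  ],
  "force": 35
}}

```text
time: 3.9
position: [0.5113, -0.3786, 0.2177]
tool_rot: [-0.272, -3.13, -0.0]
ft_force: [-0.9, 0.3, -0.8]
grip_width: 0.48
```

Call:
{"api": "step_arm", "payload": {
  "increments": [
    {"tx": 0,"ty": 0,"tz": 0,"spin": 0,"claw": 0.1},
    {"tx": 0,"ty": 0,"tz": 0,"spin": 0,"claw": 0.1},
    {"tx": 0,"ty": 0,"tz": 0,"spin": 0,"claw": 0.1},
    {"tx": 0,"ty": 0,"tz": 0,"spin": 0,"claw": 0.1},
    {"tx": 0,"ty": 0,"tz": 0,"spin": 0,"claw": 0.1},
    {"tx": 0,"ty": 0,"tz": 0,"spin": 0,"claw": 0.1},
    {"tx": 0,"ty": 0,"tz": 0,"spin": 0,"claw": 0.1},
    {"tx": 0,"ty": 0,"tz": 0,"spin": 0,"claw": 0.1}
  ]
}}

```text
time: 4.57
position: [0.5113, -0.3789, 0.2179]
tool_rot: [0.273, 3.129, -0.001]
ft_force: [-0.7, -1.4, 0.7]
grip_width: 0.249
```

Run:
```python
from h import *
s=get_state();print(s["position"],s["tool_rot"],s["ft_force"],s["grip_width"],s["time"])
```

```text
[ 0.51125312 -0.37894654  0.21791204] [ 2.72504620e-01  3.12946599e+00 -7.06195821e-04] [-0.74274339 -1.40013495  0.68721819] 0.2490648440414015 4.5667
```

Call:
{"api": "step_arm", "payload": {
  "increments": [
    {"tx": 0,"ty": 0,"tz": -0.01,"spin": 0,"claw": 0.1},
    {"tx": 0,"ty": 0,"tz": -0.03,"spin": 0,"claw": 0.1},
    {"tx": 0,"ty": 0,"tz": -0.055,"spin": 0,"claw": 0.1},
    {"tx": 0,"ty": 0,"tz": -0.08,"spin": 0,"claw": 0.1},
    {"tx": 0,"ty": 0.01,"tz": -0.095,"spin": 0,"claw": 0.1},
    {"tx": 0,"ty": 0.03,"tz": -0.1,"spin": 0,"claw": 0.1},
    {"tx": 0,"ty": 0.055,"tz": -0.1,"spin": -1,"claw": 0.1},
    {"tx": 0.001,"ty": 0.085,"tz": -0.1,"spin": -2,"claw": 0.1}
  ]
}}

```text
time: 5.23
position: [0.5247, -0.2941, 0.3184]
tool_rot: [0.219, 3.133, -0.0]
ft_force: [-0.1, -0.0, -2.1]
grip_width: 0.248
```

Call:
{"api": "step_arm", "payload": {
  "increments": [
    {"tx": 0.001,"ty": 0.035,"tz": 0,"spin": -1,"claw": 0.1},
    {"tx": 0.001,"ty": 0.07,"tz": 0,"spin": -2,"claw": 0.1},
    {"tx": 0.002,"ty": 0.105,"tz": 0,"spin": -3,"claw": 0.1},
    {"tx": 0.002,"ty": 0.14,"tz": 0,"spin": -4,"claw": 0.1},
    {"tx": 0.002,"ty": 0.175,"tz": 0,"spin": -5,"claw": 0.1},
    {"tx": 0.002,"ty": 0.205,"tz": 0,"spin": -5.2,"claw": 0.1},
    {"tx": 0.002,"ty": 0.225,"tz": 0,"spin": -5.2,"claw": 0.1},
    {"tx": 0.002,"ty": 0.235,"tz": 0,"spin": -5.2,"claw": 0.1}
  ]
}}

```text
time: 5.9
position: [0.5553, -0.0565, 0.3175]
tool_rot: [-0.065, -3.14, -0.004]
ft_force: [0.8, 1.1, -1.2]
grip_width: 0.252
```

Run:
```python
from h import *
from scipy.spatial.transform import Rotation as Ro
s=get_state();print(s["position"],s["tool_rot"],s["ft_force"],s["grip_width"],s["time"])
M=Ro.from_rotvec(s["tool_rot"]).as_matrix();print(M.round(4),np.degrees(np.arctan2(M[1,0],M[0,0])))
print("to go",M.T@(np.array([.5635,-.041,.2535])-s["position"]))
```

```text
[ 0.5553227  -0.05653271  0.31749574] [-0.0654565  -3.13967677 -0.00408864] [ 0.76915621  1.06229166 -1.22586516] 0.25216694349393853 5.9
[[-0.9991  0.0417 -0.0012]
 [ 0.0417  0.9991  0.0026]
 [ 0.0013  0.0026 -1.    ]] 177.6114170996027
to go [-0.00760507  0.01569503  0.06402669]
```

Call:
{"api": "step_arm", "payload": {
  "increments": [
    {"tx": -0.004,"ty": 0.008,"tz": 0.01,"spin": 0,"claw": 0.1},
    {"tx": -0.0075,"ty": 0.0155,"tz": 0.025,"spin": 0,"claw": 0.1},
    {"tx": -0.0075,"ty": 0.0155,"tz": 0.04,"spin": 0,"claw": 0.1},
    {"tx": -0.0075,"ty": 0.0155,"tz": 0.05,"spin": 0,"claw": 0.1},
    {"tx": -0.0075,"ty": 0.0155,"tz": 0.053,"spin": 0,"claw": 0.1},
    {"tx": -0.0075,"ty": 0.0155,"tz": 0.053,"spin": 0,"claw": 0.1},
    {"tx": -0.0075,"ty": 0.0155,"tz": 0.053,"spin": 0,"claw": 0.1}
  ]
}}

```text
time: 6.48
position: [0.5637, -0.0476, 0.2649]
tool_rot: [0.078, 3.141, -0.001]
ft_force: [-0.3, 0.6, -1.8]
grip_width: 0.249
```

Run:
```python
from h import *
s=get_state();print(s["position"],s["tool_rot"],s["ft_force"],s["grip_width"],s["time"])
a=imaging.get_image("scene")[230:420,280:530];b=imaging.get_image("top")[170:280,130:320]
A=cv2.resize(a,(500,380),interpolation=cv2.INTER_CUBIC)
cv2.imwrite("pics/s2.png",np.clip(A*1.4,0,255).astype(np.uint8))
```

```text
[ 0.56373489 -0.04760316  0.26493149] [ 7.76463236e-02  3.14050511e+00 -6.16681673e-04] [-0.30886714  0.6452943  -1.76307932] 0.24943245693048452 6.4833
```

View pics/s2.png

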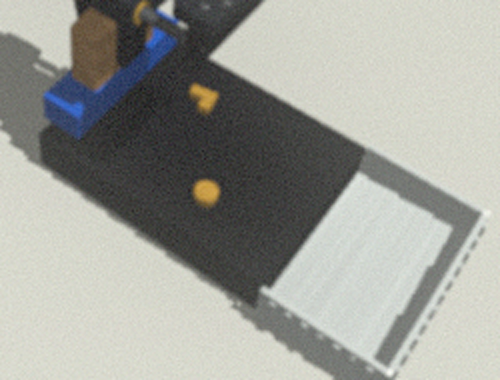

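The scene crop shows the scraper upright over the plate's -y end, behind both offcuts (L at (205,96), disc at (206,192)). Lowering it to about 1 mm above the plate.

Call:
{"api": "step_arm", "payload": {
  "increments": [
    {"tx": 0,"ty": 0,"tz": 0.005,"spin": 0,"claw": 0.1},
    {"tx": 0,"ty": 0,"tz": 0.009,"spin": 0,"claw": 0.1},
    {"tx": 0,"ty": 0,"tz": 0.0115,"spin": 0,"claw": 0.1},
    {"tx": 0,"ty": 0,"tz": 0.012,"spin": 0,"claw": 0.1},
    {"tx": 0,"ty": 0,"tz": 0.012,"spin": 0,"claw": 0.1},
    {"tx": 0,"ty": 0,"tz": 0.012,"spin": 0,"claw": 0.1},
    {"tx": 0,"ty": 0,"tz": 0.012,"spin": 0,"claw": 0.1},
    {"tx": 0,"ty": 0,"tz": 0.012,"spin": 0,"claw": 0.1}
  ]
}}

```text
time: 7.25
position: [0.5638, -0.0466, 0.2529]
tool_rot: [0.075, 3.14, 0.0]
ft_force: [-0.1, -0.5, -1.8]
grip_width: 0.248
```

Call:
{"api": "step_arm", "payload": {
  "increments": [
    {"tx": 0,"ty": 0.005,"tz": 0,"spin": 0,"claw": 0.1},
    {"tx": 0,"ty": 0.012,"tz": 0,"spin": 0,"claw": 0.1},
    {"tx": 0,"ty": 0.02,"tz": 0,"spin": 0,"claw": 0.1},
    {"tx": 0,"ty": 0.028,"tz": 0,"spin": 0,"claw": 0.1},
    {"tx": 0,"ty": 0.036,"tz": 0,"spin": 0,"claw": 0.1},
    {"tx": 0,"ty": 0.044,"tz": 0,"spin": 0,"claw": 0.1},
    {"tx": 0,"ty": 0.052,"tz": 0,"spin": 0,"claw": 0.1},
    {"tx": 0,"ty": 0.06,"tz": 0,"spin": 0,"claw": 0.1}
  ]
}}

```text
time: 7.92
position: [0.5666, 0.0144, 0.2528]
tool_rot: [0.074, 3.141, 0.0]
ft_force: [0.0, -0.0, -0.4]
grip_width: 0.25
```

Call:
{"api": "step_arm", "payload": {
  "increments": [
    {"tx": 0,"ty": 0.008,"tz": 0,"spin": 0,"claw": 0.1},
    {"tx": 0,"ty": 0.016,"tz": 0,"spin": 0,"claw": 0.1},
    {"tx": 0,"ty": 0.024,"tz": 0,"spin": 0,"claw": 0.1},
    {"tx": 0,"ty": 0.032,"tz": 0,"spin": 0,"claw": 0.1},
    {"tx": 0,"ty": 0.04,"tz": 0,"spin": 0,"claw": 0.1},
    {"tx": 0,"ty": 0.048,"tz": 0,"spin": 0,"claw": 0.1},
    {"tx": 0,"ty": 0.056,"tz": 0,"spin": 0,"claw": 0.1},
    {"tx": 0,"ty": 0.06,"tz": 0,"spin": 0,"claw": 0.1}
  ]
}}

```text
time: 8.58
position: [0.5694, 0.0749, 0.2528]
tool_rot: [0.073, 3.141, 0.001]
ft_force: [-0.3, 0.8, -1.5]
grip_width: 0.25
```

Run:
```python
from h import *
s=get_state();print(s["position"],s["tool_rot"],s["ft_force"],s["grip_width"],s["time"])
a=imaging.get_image("scene")[230:420,280:530]
A=cv2.resize(a,(500,380),interpolation=cv2.INTER_CUBIC)
cv2.imwrite("pics/s3.png",np.clip(A*1.4,0,255).astype(np.uint8))
```

```text
[0.56944778 0.07490847 0.25275786] [7.29783024e-02 3.14069320e+00 1.06687164e-03] [-0.34966827  0.84721546 -1.50148808] 0.2500266791230208 8.5833
```

View pics/s3.png

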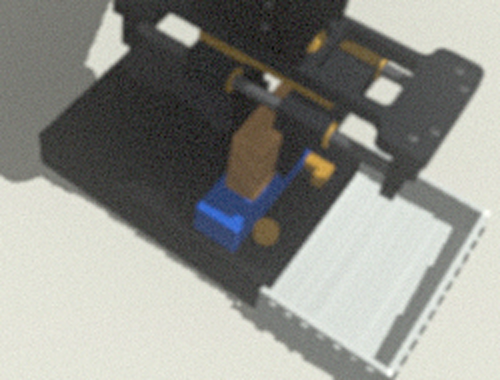

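The crop shows both offcuts ahead of the blade (disc (266,232), L (319,165)), so the sweep continues past the edge.

Call:
{"api": "step_arm", "payload": {
  "increments": [
    {"tx": 0,"ty": 0.005,"tz": 0,"spin": 0,"claw": 0.1},
    {"tx": 0,"ty": 0.012,"tz": 0,"spin": 0,"claw": 0.1},
    {"tx": 0,"ty": 0.02,"tz": 0,"spin": 0,"claw": 0.1},
    {"tx": 0,"ty": 0.028,"tz": 0,"spin": 0,"claw": 0.1},
    {"tx": 0,"ty": 0.036,"tz": 0,"spin": 0,"claw": 0.1},
    {"tx": 0,"ty": 0.044,"tz": 0,"spin": 0,"claw": 0.1},
    {"tx": 0,"ty": 0.05,"tz": 0,"spin": 0,"claw": 0.1},
    {"tx": 0,"ty": 0.053,"tz": 0,"spin": 0,"claw": 0.1}
  ]
}}

```text
time: 9.3
position: [0.5719, 0.1278, 0.2527]
tool_rot: [0.073, 3.141, 0.001]
ft_force: [0.3, -0.6, -1.1]
grip_width: 0.255
```

Call:
{"api": "step_arm", "payload": {
  "increments": [
    {"tx": 0,"ty": 0,"tz": 0,"spin": 0,"claw": 0.1},
    {"tx": 0,"ty": 0,"tz": 0,"spin": 0,"claw": 0.1},
    {"tx": 0,"ty": 0,"tz": -0.01,"spin": 0,"claw": 0.1},
    {"tx": 0,"ty": 0,"tz": -0.03,"spin": 0,"claw": 0.1},
    {"tx": 0,"ty": -0.01,"tz": -0.05,"spin": 0,"claw": 0.1},
    {"tx": 0,"ty": -0.035,"tz": -0.065,"spin": 0,"claw": 0.1},
    {"tx": 0,"ty": -0.065,"tz": -0.065,"spin": 0,"claw": 0.1},
    {"tx": 0,"ty": -0.1,"tz": -0.065,"spin": 0,"claw": 0.1}
  ]
}}

```text
time: 9.97
position: [0.5676, 0.0262, 0.3202]
tool_rot: [0.071, 3.137, 0.002]
ft_force: [1.1, 0.2, -2.1]
grip_width: 0.253
```

Run:
```python
from h import *
s=get_state();print(s["position"],s["tool_rot"],s["ft_force"],s["grip_width"],s["time"])
a=imaging.get_image("scene")[230:420,280:530];b=imaging.get_image("top")[170:280,130:230]
A=np.hstack([cv2.resize(a,(500,380)),cv2.resize(b,(300,330)) if 0 else cv2.resize(b,(300,380))])
cv2.imwrite("pics/s4.png",np.clip(A*1.3,0,255).astype(np.uint8))
```

```text
[0.56761571 0.02624449 0.32015282] [7.11976466e-02 3.13701009e+00 2.41336411e-03] [ 1.14205784  0.20283103 -2.08060042] 0.2534440742904122 9.9667
```

View pics/s4.png

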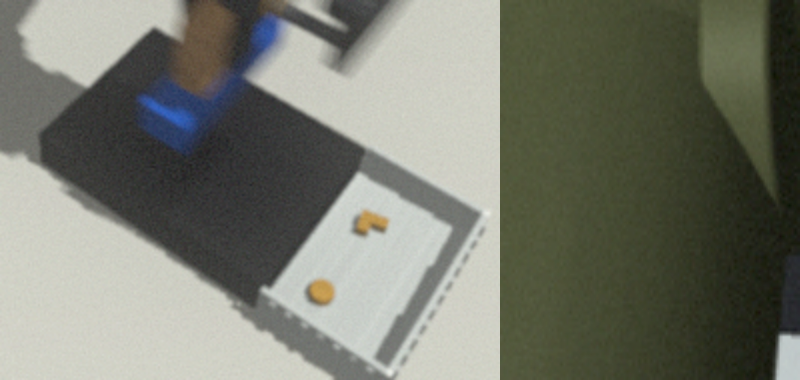

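Both offcuts lie flat in the tray: L at (371,222), disc at (320,291). The scraper goes back to its free starting spot.

Call:
{"api": "step_arm", "payload": {
  "increments": [
    {"tx": 0.004,"ty": -0.035,"tz": 0,"spin": 0,"claw": 0.1},
    {"tx": 0.008,"ty": -0.07,"tz": 0,"spin": 0,"claw": 0.1},
    {"tx": 0.012,"ty": -0.105,"tz": 0,"spin": 0,"claw": 0.1},
    {"tx": 0.016,"ty": -0.14,"tz": 0,"spin": 0,"claw": 0.1},
    {"tx": 0.02,"ty": -0.175,"tz": 0,"spin": 0,"claw": 0.1},
    {"tx": 0.024,"ty": -0.21,"tz": 0,"spin": 0,"claw": 0.1},
    {"tx": 0.028,"ty": -0.245,"tz": 0,"spin": 0,"claw": 0.1},
    {"tx": 0.032,"ty": -0.28,"tz": 0,"spin": 0,"claw": 0.1}
  ]
}}

```text
time: 10.73
position: [0.521, -0.254, 0.3187]
tool_rot: [0.077, 3.14, 0.0]
ft_force: [1.2, 0.4, -2.3]
grip_width: 0.249
```

Call:
{"api": "step_arm", "payload": {
  "increments": [
    {"tx": 0.002,"ty": -0.03,"tz": 0,"spin": 0,"claw": 0.1},
    {"tx": 0.004,"ty": -0.06,"tz": 0,"spin": 0,"claw": 0.1},
    {"tx": 0.006,"ty": -0.09,"tz": 0,"spin": 0,"claw": 0.1},
    {"tx": 0.006,"ty": -0.112,"tz": 0.01,"spin": 0,"claw": 0.1},
    {"tx": 0.006,"ty": -0.124,"tz": 0.03,"spin": 0,"claw": 0.1},
    {"tx": 0.006,"ty": -0.126,"tz": 0.055,"spin": 0,"claw": 0.1},
    {"tx": 0.006,"ty": -0.126,"tz": 0.075,"spin": 0,"claw": 0.1},
    {"tx": 0.006,"ty": -0.126,"tz": 0.085,"spin": 0,"claw": 0.1}
  ]
}}

```text
time: 11.4
position: [0.5086, -0.3775, 0.2305]
tool_rot: [-0.078, -3.137, -0.003]
ft_force: [-0.9, 0.2, -1.8]
grip_width: 0.249
```

Call:
{"api": "step_arm", "payload": {
  "increments": [
    {"tx": 0,"ty": 0,"tz": 0,"spin": 0,"claw": 0.1},
    {"tx": 0,"ty": 0,"tz": 0,"spin": 0,"claw": 0.1},
    {"tx": 0,"ty": 0,"tz": 0,"spin": 0,"claw": 0.1}
  ]
}}

```text
time: 11.65
position: [0.5104, -0.3778, 0.2345]
tool_rot: [0.075, 3.138, -0.002]
ft_force: [-0.3, -0.1, -2.1]
grip_width: 0.25
```

Call:
{"api": "step_arm", "payload": {
  "increments": [
    {"tx": 0,"ty": 0,"tz": 0.005,"spin": 0,"claw": 0.1},
    {"tx": 0,"ty": 0,"tz": 0.01,"spin": 0,"claw": 0.1},
    {"tx": 0,"ty": 0,"tz": 0.014,"spin": 0,"claw": 0.1},
    {"tx": 0,"ty": 0,"tz": 0.016,"spin": 0,"claw": 0.1},
    {"tx": 0,"ty": 0,"tz": 0.0165,"spin": 0,"claw": 0.1},
    {"tx": 0,"ty": 0,"tz": 0.0165,"spin": 0,"claw": 0.1},
    {"tx": 0,"ty": 0,"tz": 0.0165,"spin": 0,"claw": 0.1},
    {"tx": 0,"ty": 0,"tz": 0.0165,"spin": 0,"claw": 0.1}
  ]
}}

```text
time: 12.32
position: [0.51, -0.3774, 0.2179]
tool_rot: [0.075, 3.14, 0.001]
ft_force: [-2.2, 2.5, 8.8]
grip_width: 0.251
```

Force of 8.8 N shows it is on the bench. Releasing and retreating.

Call:
{"api": "step_arm", "payload": {
  "increments": [
    {"tx": 0,"ty": 0,"tz": -0.0005,"spin": 0,"claw": 0.35},
    {"tx": 0,"ty": 0,"tz": -0.0005,"spin": 0,"claw": 0.5},
    {"tx": 0,"ty": 0,"tz": -0.0005,"spin": 0,"claw": 0.7},
    {"tx": 0,"ty": 0,"tz": -0.0005,"spin": 0,"claw": 1},
    {"tx": 0,"ty": 0,"tz": -0.0005,"spin": 0,"claw": 1},
    {"tx": 0,"ty": 0,"tz": -0.0005,"spin": 0,"claw": 1},
    {"tx": 0,"ty": 0,"tz": -0.0005,"spin": 0,"claw": 1},
    {"tx": 0,"ty": 0,"tz": -0.0005,"spin": 0,"claw": 1}
  ]
}}

```text
time: 12.98
position: [0.5098, -0.3774, 0.2166]
tool_rot: [-0.075, -3.141, -0.0]
ft_force: [-0.5, 1.0, -0.3]
grip_width: 0.777
```

Call:
{"api": "step_arm", "payload": {
  "increments": [
    {"tx": 0,"ty": 0,"tz": 0,"spin": 0,"claw": 1},
    {"tx": 0,"ty": 0,"tz": 0,"spin": 0,"claw": 1},
    {"tx": 0,"ty": 0,"tz": -0.02,"spin": 0,"claw": 1},
    {"tx": 0,"ty": 0,"tz": -0.05,"spin": 0,"claw": 1},
    {"tx": 0,"ty": 0,"tz": -0.08,"spin": 0,"claw": 1},
    {"tx": 0,"ty": 0,"tz": -0.11,"spin": 0,"claw": 1},
    {"tx": 0,"ty": 0,"tz": -0.13,"spin": 0,"claw": 1},
    {"tx": 0,"ty": 0,"tz": -0.13,"spin": 0,"claw": 1}
  ]
}}

```text
time: 13.65
position: [0.5106, -0.3788, 0.3523]
tool_rot: [0.075, 3.133, -0.007]
ft_force: [-0.0, -0.1, 1.2]
grip_width: 0.999
```

Run:
```python
from h import *
s=get_state();print(s["position"],s["ft_force"],s["grip_width"],s["time"])
cv2.imwrite("pics/s5.png",imaging.get_image("scene"))
```

```text
[ 0.51060788 -0.37878473  0.35229044] [-0.02138182 -0.09805861  1.1744113 ] 0.9987632902799631 13.65
```

View pics/s5.png

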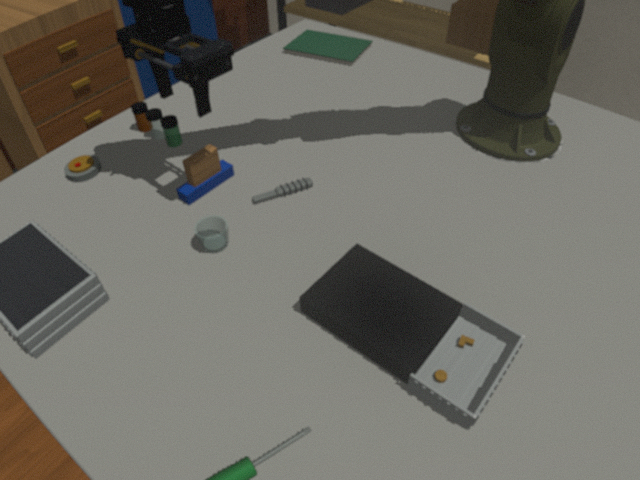

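The scraper stands upright on the bench at (206,178). The offcuts lie in the tray at (465,341) and (440,375), and the gripper is clear above.

Call:
{"api": "step_arm", "payload": {
  "increments": [
    {"tx": 0,"ty": 0,"tz": 0,"spin": 0,"claw": 1},
    {"tx": 0,"ty": 0,"tz": 0,"spin": 0,"claw": 1},
    {"tx": 0,"ty": 0,"tz": 0,"spin": 0,"claw": 1},
    {"tx": 0,"ty": 0,"tz": 0,"spin": 0,"claw": 1}
  ]
}}

```text
time: 14.03
position: [0.5096, -0.3771, 0.3453]
tool_rot: [-0.075, -3.139, -0.002]
ft_force: [-0.8, 0.7, -0.4]
grip_width: 1.002
```

```bash
python3 -c "
from bench import workorder;print(workorder.close_job())"
```

```text
the job is handed in; nothing more can be done
None
```

I gripped the scraper by its handle and swept both offcuts off the plate into the tray in one pass, with the blade held about 1 mm above the surface. I then stood the scraper back at its starting spot, let go and handed the job in at about 14 s.

The last scene picture shows both offcuts lying flat in the tray and the scraper upright on the bench. The gripper was open about 130 mm above where it let go, with the wrist force near zero. The fingers were held well above the offcuts throughout. No check failed, but the one top-camera view taken after the sweep was blocked by the arm. The tray contents are therefore confirmed by the scene camera only.

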